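# Seat the thick connector in the soldering nest

### The job

Take the thick cable connector and lay it in the recess of the metal soldering nest, either way round. Then press it down until its seat bottoms and the top of the connector is flush with the top of the nest. Leave the two slim connectors where they lie.

Things in the scene. Friction and masses are not known exactly. Their poses are not given: they have to be found in the camera images.
- thick_connector: The thick one of three loose grey metal cable connectors with a black boot: 62 mm long (its x), 18 mm wide (y), 19 mm high (z), lying on the bench; solid like a bar, 30 to 65 g. Origin: centre of its underside, z up. Grasp across the barrel (along its y).
- slim_connector_a: Slim grey metal connector with a thin pin at one end, 74 mm long (x), 16 mm wide and high, loose on the bench; not to be moved (30 mm at most). It is too long for the recess. Origin: centre of its underside.
- slim_connector_b: A second slim connector like the other, 74 x 16 x 16 mm; not to be moved (30 mm at most). Origin: centre of its underside.
- recess (a point): Centre of the recess's mouth, level with the top face of the soldering nest, an aluminium block 120 mm long (x) x 76 mm wide (y) x 30 mm high fixed to the bench. The recess is 72 mm (x) by 30 mm (y), with a 4 mm bevel all round its rim. Site axes are those of the block, z up.
- seat (a joint): How far the black seat plate that forms the recess's floor is pushed down, m: 0 = raised, its face 7 mm below the nest's top face (a connector laid on it stands 12 mm proud); 0.012 = bottomed on a hard stop, 19 mm below (the connector is flush). It slides straight down against friction of about 5 N and stays where it is pushed; it has no spring. A connector's own weight does not move it.
Mind the look-alikes: they are no part of the job. What is shaped like the thick_connector but orange is not meant. Leave any green look-alike of the part that bears recess alone.

How it is judged (in metres and radians):
At the end, for the whole second after the job is handed in: The thick connector rests in the recess, level within 0.15 rad, origin within 12 mm of the recess centre, length along the recess within 0.25 rad (either way round); seat down more than 9.5 mm of 12; connector underside more than 16 mm below the nest top (top flush within 3 mm) (value of joint seat above 0.0095 m and z of thick_connector in the frame of recess below -0.016 m and horizontal distance between thick_connector and recess below 0.012 m and angle between the x axis of thick_connector and the x axis of recess, either way round below 0.25 rad and angle between thick_connector's own z axis and vertical below 0.15 rad and linear speed of thick_connector below 0.02 m/s); the robot touches nothing.
It fails at once if a slim connector is moved more than 30 mm (distance of any of slim_connector_a, slim_connector_b from where it was at the start of the episode above 0.03 m).
It also fails if it takes over 42 s, if anything falls off the work surface, if the arm or the gripper's body presses on something with over 40 N, if the wrist force passes 120 N, or if a joint passes its speed limit or range.

### The arm

A 6-joint arm with a two-finger parallel gripper is mounted at the origin on a cart in front of the work surface, level with it; the furniture and walls round the work are solid. World frame = base frame: x ahead of the robot, y to its left, z up, the work surface at z = 0. Lengths are in m, angles in degrees, forces in N, time in s.
With the tool pointing down it reaches from about 0.375 to 0.9 m from the base axis. Payload 3.1 kg.
Tool frame: the origin (TCP) lies at the very end of the fingers, on their centre line; the grasp point (between the pads) lies 19 mm behind it; z points along the fingers, y is the line along which they close (so a half turn about z gives the same grasp; the last joint's range is limited). The gripper opens to 87 mm and grips with 3 to 60 N. Pads are 19 mm wide; open, the fingers measure 117 mm over their backs; the gripper's body (75 mm by 190 mm) begins 51 mm behind the grasp point.
Start: joints at [-86.03, 30.224, 82.088, -0, 67.689, -10.227], TCP at [0.153, -0.606, 0.223] pointing down, gripper open.
Joint ranges: [-176.69, 176.69], [-43.24, 126.21], [12.49, 139.97], [-82, 262], [0, 151.66], [-163.58, 163.58]. Speed limits (degrees/s): [159.86, 159.86, 180, 180, 180, 180].

### API

Orientations are given as a 3x3 rotation matrix whose columns are the frame's x, y, z axes.
In Python, from rig import bot, imaging gives the robot as it stands.
- The arm moves only by the tool drive_tool, never from a script. Its argument "deltas" is text: rows parted by semicolons, each of 5 numbers parted by spaces: the finger opening in mm, from 0 to 87, then the shift along the world's x, y, z in mm, then the turn about the world's z in rad. In form: jaw dx dy dz twist; .... A call has 1 to 12 rows; each row is the pose to reach, as a shift and turn from the pose commanded when the call began; what a row does not reach only later rows make up. A row lasts 1/10 s, in which the tool goes at most 50 mm and 8.59 degrees, less where a joint would pass 70% of its speed; a pose out of reach is approached as far as the arm can. A call with a gripper value outside its range is refused whole. The fingers move at their own pace and stop on an object; the grip force is fixed at half the most. Time passes only in rows, so rows that repeat a pose let the fingers close. It gives the time, the measured TCP pose, the force, the opening and the grip force at its end, in the units of the state.
- bot.read_state(): the state, without advancing time (a new reading comes with each control period).
- imaging.capture(name): name is "scene" or "side" or "wrist"; returns the picture (400x640x3 uint8, red, green, blue); there is no depth.
- imaging.camera_model(name): a dict with "fx", "fy", "cx", "cy" (pixels), "T" (4x4, takes a point from camera to world coordinates). Camera axes: x right, y down, z forward; pixel columns grow to the right and rows downward; lengths in m; the calibration is good to about 2 mm. A picture is of the moment at which its call begins: read the wrist's pose just before it. camera_model takes no time and is no camera call; for the wrist camera it gives the pose at the moment of the call.
- bot.hand_in(): hands the job in; it is judged then, once.
The state is a dict: "time_s": time; "joint_positions": joint angles; "qvel": joint speeds; "tau": joint torques, N m; "position": TCP position; "tcp_rot": TCP orientation; "force": force on the tool from outside, world axes, zero at the start; "moment": the same for the moment, N m; "opening": opening from 0.0 (shut) to 1.0 (fully open); "grasp_force": force on a finger pad.
Only numpy, scipy, OpenCV 4.12 (cv2) and the standard library are available. Lean on these libraries where they do the work, as an engineer would, in place of code of your own. Each camera call takes 0.05 s, during which the arm holds its last target. There are 200 camera calls.

## Working session

There is one attempt and no reset: what is moved stays moved. The work goes in short steps, Python scripts to look and compute and a tool call to move; the robot and the scene stay as the last step left them, time stands still between calls to the robot, and variables do not carry over. Pictures are saved under pics/ and viewed, at most 10 in all, crops included, and the job is handed in when it is done.

Besides the shell and the picture viewer there is one more tool, called after "Emit:" as a command line: name --argument value ..., lists and objects as JSON in quotes. drive_tool: Moves the arm, as the interface text tells. Its arguments: {"type":"object","properties":{"deltas":{"type":"string"}},"required":["deltas"]}

```bash
mkdir -p pics; cat > h.py <<'E'
import numpy as np, cv2
from rig import bot, imaging
def cap(n,f):
    m=imaging.camera_model(n); im=imaging.capture(n); cv2.imwrite('pics/'+f,cv2.cvtColor(np.asarray(im),cv2.COLOR_RGB2BGR)); np.save('pics/'+f+'.npy',im); return im,m
def ray(m,u,v,z):
    T=np.array(m['T']); d=T[:3,:3]@np.array([(u-m['cx'])/m['fx'],(v-m['cy'])/m['fy'],1]); o=T[:3,3]
    return o+d*(z-o[2])/d[2]
def proj(m,p):
    T=np.array(m['T']); q=T[:3,:3].T@(np.array(p)-T[:3,3]); return m['fx']*q[0]/q[2]+m['cx'],m['fy']*q[1]/q[2]+m['cy']
E
python3 - <<'E'
from h import *
a,m=cap('scene','scene0.png'); b,m2=cap('side','side0.png')
for k in (m,m2): print(k['fx'],np.round(k['T'],3).tolist())
cv2.imwrite('pics/both0.png',cv2.resize(np.vstack([a,b])[:,:,::-1],(480,600)))
s=bot.read_state();print(s['time_s'],s['position'],s['tcp_rot'],s['force'])
E
```

```text
403.2801739119127 [[-0.742, -0.367, 0.561, -0.079], [-0.67, 0.432, -0.603, 0.616], [-0.022, -0.824, -0.567, 0.617], [0.0, 0.0, 0.0, 1.0]]
510.2599135825274 [[0.989, -0.082, 0.121, 0.327], [-0.146, -0.562, 0.814, -0.858], [0.001, -0.823, -0.568, 0.681], [0.0, 0.0, 0.0, 1.0]]
0.1 [ 0.15328126 -0.60521636  0.22166308] [[ 9.69447144e-01  2.45300242e-01 -1.59463974e-04]
 [ 2.45300073e-01 -9.69445191e-01  1.97363238e-03]
 [ 3.29540919e-04 -1.95244880e-03 -9.99998040e-01]] [0.48090621 0.17128287 1.44871771]
```

View pics/scene0.png

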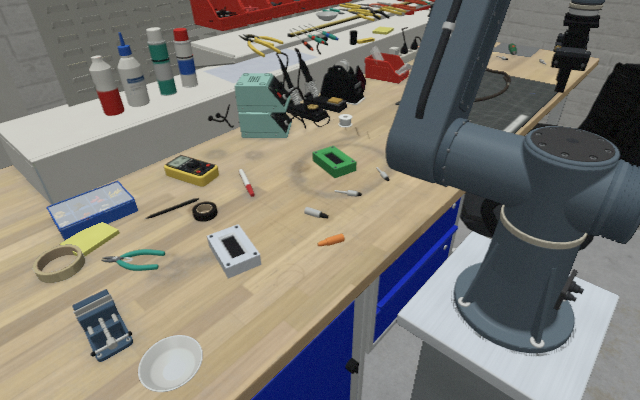

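View pics/side0.png

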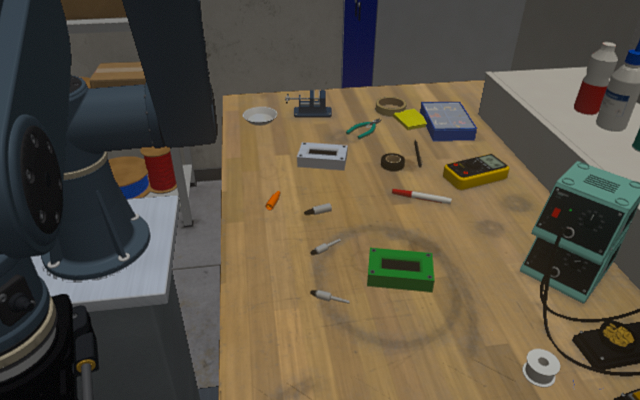

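The scene view shows the white nest at about (234,248), the thick connector at (316,213), the orange decoy at (331,240), and the slim ones at (348,193) and (383,174). In the side view the nest is at (323,155), the thick connector at (317,210), and the slim ones at (326,246) and (330,297).

```bash
python3 - <<'E'
from h import *
m=imaging.camera_model('scene');m2=imaging.camera_model('side')
for n,a,b,z in [('thick',(316,213),(317,210),.01),('nest',(234,244),(323,152),.03),('slim1',(348,193),(326,246),.008),('slim2',(383,174),(330,297),.008),('orange',(331,240),(273,201),.01)]:
    print(n,ray(m,*a,z).round(3),ray(m2,*b,z).round(3))
w=imaging.camera_model('wrist');s=bot.read_state()
T=np.array(w['T']);print(w['fx'],T.round(3).tolist(), (s['tcp_rot'].T@(T[:3,3]-s['position'])).round(3),(s['tcp_rot'].T@T[:3,:3]).round(2).tolist())
E
```

```text
thick [0.465 0.037 0.01 ] [0.459 0.035 0.01 ]
nest [0.508 0.255 0.03 ] [0.506 0.251 0.03 ]
slim1 [ 0.46  -0.085  0.008] [ 0.46  -0.085  0.008]
slim2 [ 0.444 -0.223  0.008] [ 0.445 -0.223  0.008]
orange [0.371 0.09  0.01 ] [0.366 0.084 0.01 ]
344.6195560481617 [[0.245, -0.94, -0.236, 0.216], [-0.969, -0.239, -0.057, -0.59], [-0.003, 0.242, -0.97, 0.383], [0.0, 0.0, 0.0, 1.0]] [ 0.065  0.001 -0.162] [[0.0, -0.97, -0.24], [1.0, 0.0, -0.0], [0.0, -0.24, 0.97]]
```

Emit:
drive_tool --deltas "87 210 350 0 0;87 210 350 0 0;87 210 350 0 0;87 210 350 0 0;87 210 350 0 0;87 210 350 0 0;87 210 350 0 0;87 210 350 0 0;87 210 350 0 0;87 210 350 0 0;87 210 350 0 0"

```text
time_s: 1.2
position: [0.3633, -0.2569, 0.2226]
tcp_rot: [[0.969, 0.245, 0.0], [0.245, -0.969, -0.001], [-0.0, 0.001, -1.0]]
force: [0.0, -1.4, 1.8]
opening: 1.0
grasp_force: 0.0
```

Emit:
drive_tool --deltas "87 95 290 0 0;87 95 290 0 0;87 95 290 0 0;87 95 290 0 0;87 95 290 0 0;87 95 290 0 0;87 95 290 0 0;87 95 290 0 0;87 95 290 0 0"

```text
time_s: 2.1
position: [0.4584, 0.0322, 0.2223]
tcp_rot: [[0.97, 0.243, -0.001], [0.243, -0.97, -0.001], [-0.001, 0.001, -1.0]]
force: [0.9, -0.5, 0.2]
opening: 1.006
grasp_force: 0.0
```

```bash
python3 - <<'E'
from h import *
im,m=cap('wrist','w1.png'); s=bot.read_state();print(s['time_s'],s['position'],np.round(s['qvel'],2),s['force'])
for n,p in [('thick',(.462,.036,.01)),('nest',(.507,.253,.03))]: print(n,proj(m,p))
E
```

```text
2.15 [0.45823037 0.03196507 0.22234752] [-0.41 -0.24  0.17  0.26 -0.07  0.26] [ 0.25151053  0.27670993 -0.42290604]
thick (np.float64(315.8351576837418), np.float64(168.25682361862928))
nest (np.float64(110.02559791460376), np.float64(73.17507794804027))
```

View pics/w1.png

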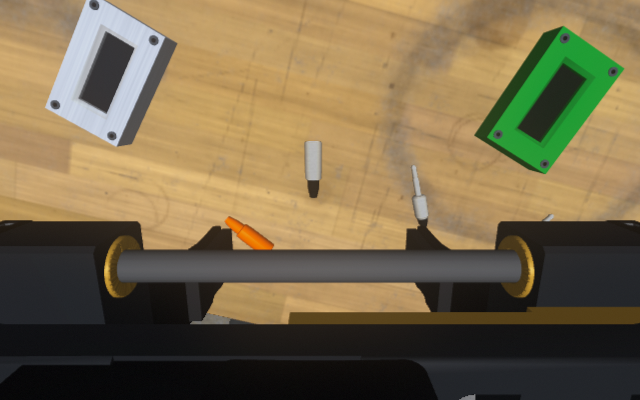

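The wrist view shows the thick connector upright at (313,168) with its boot at the bottom, the nest at (110,72) slightly cut off at the top, and a slim one at (420,195). I'll measure the connector and the nest floor now.

```bash
cat > t.py <<'E'
from h import *
from scipy.spatial.transform import Rotation
im=np.load('pics/w1.png.npy')
import pickle
m=imaging.camera_model('wrist')
hsv=cv2.cvtColor(im,cv2.COLOR_RGB2HSV); 
roi=np.zeros(im.shape[:2],bool); roi[125:212,285:345]=1
mask=((hsv[...,1]<70)|(hsv[...,2]<70))&roi
n,l,st,c=cv2.connectedComponentsWithStats(mask.astype(np.uint8)); i=1+np.argmax(st[1:,4]); print(st[i],c[i])
ys,xs=np.nonzero(l==i)
P=np.array([ray(m,x,y,.0095) for x,y in zip(xs,ys)],np.float32)[:,:2]
r=cv2.minAreaRect(P*1000);print('rect',r); vx=cv2.fitLine(P,cv2.DIST_L2,0,.01,.01).ravel();print(vx,np.degrees(np.arctan2(vx[1],vx[0])))
roi[:]=0; roi[15:125,65:145]=1
mask=(hsv[...,2]<90)&roi
n,l,st,c=cv2.connectedComponentsWithStats(mask.astype(np.uint8))
for i in range(1,n):
  if st[i,4]>300:
    ys,xs=np.nonzero(l==i);P=np.array([ray(m,x,y,.023) for x,y in zip(xs,ys)],np.float32)[:,:2]
    print(st[i],cv2.minAreaRect(P*1000))
E
python3 t.py
```

```text
[305 141  17  57 783] [312.82886335 165.27203065]
rect ((459.6461181640625, 38.60700607299805), (62.16920471191406, 17.364717483520508), 13.474665641784668)
[0.9691979  0.24628316 0.4640261  0.03976871] 14.257676
[  80   33   54   80 2210] ((505.95574951171875, 260.74664306640625), (28.881675720214844, 70.89877319335938), 73.41319274902344)
[127  86  18  39 326] ((480.59307861328125, 223.7050323486328), (11.016252517700195, 43.19058609008789), 73.5006332397461)
```

Emit:
drive_tool --deltas "50 6 5 -50 0;50 6 5 -100 0;50 6 5 -150 0;50 6 5 -170 0;50 6 5 -170 0;50 6 5 -170 0;50 6 5 -170 0"

```text
time_s: 2.85
position: [0.4656, 0.0381, 0.0539]
tcp_rot: [[0.97, 0.244, 0.003], [0.244, -0.97, -0.001], [0.003, 0.001, -1.0]]
force: [1.0, 0.1, -0.2]
opening: 0.582
grasp_force: 0.0
```

```bash
python3 - <<'E'
from h import *
im,m=cap('wrist','w2.png'); s=bot.read_state();print(s['time_s'],s['position'],s['opening'],s['force'])
hsv=cv2.cvtColor(im,cv2.COLOR_RGB2HSV)
for o in (-31,31):
    a=np.radians(14); print(proj(m,(.4596+o*.001*np.cos(a),.0386+o*.001*np.sin(a),.0095)))
E
```

```text
2.9 [0.46568353 0.03829897 0.05414477] 0.5791041511011646 [-0.84232629 -0.58104233  0.72736844]
(np.float64(314.9166798971759), np.float64(272.4569074181678))
(np.float64(314.8559073887047), np.float64(178.8772800114462))
```

View pics/w2.png

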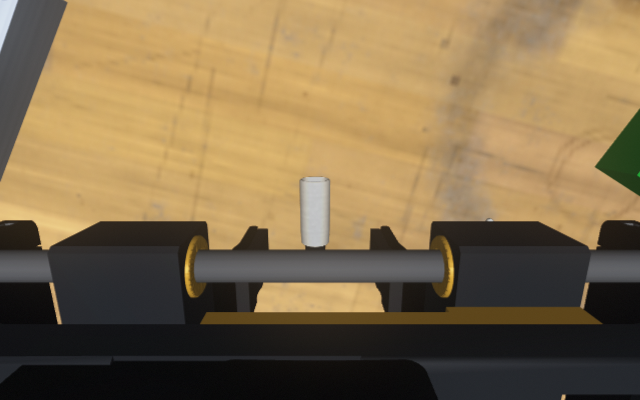

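The connector is centred between the fingers (columns 300–330, far end at row 178), matching the estimate. I'll descend and grip.

Emit:
drive_tool --deltas "50 -1 1 -30 0;50 -1 1 -46 0;50 -1 1 -46 0;50 -1 1 -46 0;10 -1 1 -46 0;10 -1 1 -46 0;10 -1 1 -46 0;10 -1 1 -46 0;10 -1 1 -46 0;10 -1 1 -46 0;10 -1 1 -46 0;10 -1 1 -46 0"

```text
time_s: 4.1
position: [0.4634, 0.0401, 0.0067]
tcp_rot: [[0.969, 0.245, 0.0], [0.245, -0.969, -0.0], [0.0, 0.0, -1.0]]
force: [0.1, 0.2, 4.1]
opening: 0.213
grasp_force: 30.0
```

Emit:
drive_tool --deltas "10 0 0 20 0;10 0 0 70 0;10 0 0 110 0;10 0 0 110 -0.13;10 0 0 110 -0.27;10 0 0 110 -0.40;10 0 0 110 -0.53;10 0 0 110 -0.53;10 0 0 110 -0.53"

```text
time_s: 5.0
position: [0.463, 0.0402, 0.1163]
tcp_rot: [[0.961, -0.276, -0.001], [-0.276, -0.961, 0.0], [-0.001, 0.0, -1.0]]
force: [-0.1, -0.7, -0.1]
opening: 0.212
grasp_force: 30.0
```

Emit:
drive_tool --deltas "10 -15 50 40 0;10 -15 100 80 0;10 -15 150 80 0;10 -15 200 80 0;10 -15 237 80 0;10 -15 237 80 0;10 -15 237 80 0;10 -15 237 80 0;10 -15 237 80 0;10 -15 237 80 0"

```text
time_s: 6.0
position: [0.4484, 0.2755, 0.1963]
tcp_rot: [[0.96, -0.28, -0.001], [-0.28, -0.96, -0.001], [-0.001, 0.001, -1.0]]
force: [-1.0, -1.1, -1.0]
opening: 0.212
grasp_force: 30.0
```

```bash
python3 - <<'E'
from h import *
im,m=cap('wrist','w3.png'); s=bot.read_state();print(s['time_s'],s['position'],s['opening'],s['force'],np.abs(s['qvel']).max())
hsv=cv2.cvtColor(im,cv2.COLOR_RGB2HSV); u,v=proj(m,(.506,.26,.023));print(u,v)
n,l,st,c=cv2.connectedComponentsWithStats((hsv[...,2]<90).astype(np.uint8))
i=l[int(v),int(u)]; ys,xs=np.nonzero(l==i)
print(st[i]); P=np.array([ray(m,x,y,.023) for x,y in zip(xs,ys)],np.float32)[:,:2]; print(cv2.minAreaRect(P*1000))
E
```

```text
6.05 [0.44849363 0.27565597 0.19639594] 0.21475068457609137 [-0.32113684 -0.08903981  0.08819996] 0.3888297568037968
316.50356259892726 117.41581324652203
[ 302   79   31   76 2320]
((505.83502197265625, 259.607177734375), (28.792984008789062, 69.13986206054688), 73.72156524658203)
```

View pics/w3.png

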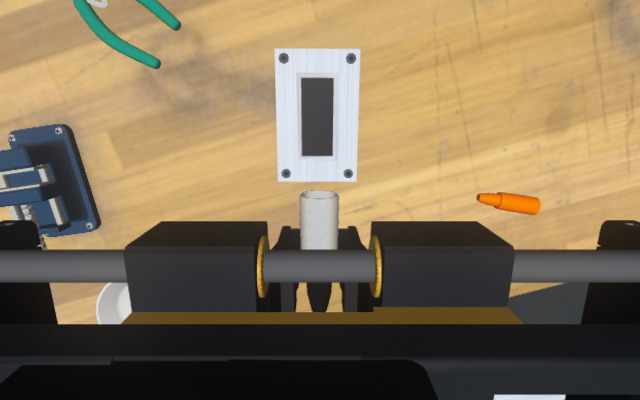

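The nest is upright in the view: top face from (275,49) to (357,182), recess at (317,117). The connector is held straight, with its tip at (319,190).

```bash
python3 - <<'E'
from h import *
m=imaging.camera_model('wrist');s=bot.read_state();R=s['tcp_rot'];p=s['position']
P=np.array([ray(m,u,v,.03)[:2] for u,v in [(283.5,58),(350.5,58),(348,173.5),(286,173.5)]])*1000
print('screws',P.round(1).tolist(),P.mean(0)); d=(P[0]+P[1]-P[2]-P[3]);print(np.degrees(np.arctan2(d[1],d[0])),np.linalg.norm(d)/2)
b=p[2]-.0067
for v,z in((190,.019),(199,.019)):
  for u in(300,338,319): print('tip tool frame mm',((R.T@(ray(m,u,v,b+z)-p))*1000).round(1))
print(p,np.degrees(np.arctan2(R[1,0],R[0,0])))
E
```

```text
screws [[564.0, 273.8], [547.2, 216.5], [447.2, 245.8], [463.9, 303.2]] [505.57801255 259.85913024]
-16.34644396550825 104.27130206748936
tip tool frame mm [ 31.4  -7.5 -12.3]
tip tool frame mm [ 31.4   9.4 -12.3]
tip tool frame mm [ 31.4   0.9 -12.3]
tip tool frame mm [ 27.3  -7.6 -12.3]
tip tool frame mm [ 27.3   9.4 -12.3]
tip tool frame mm [ 27.3   0.9 -12.3]
[0.44849363 0.27565597 0.19639594] -16.287831037287532
```

Emit:
drive_tool --deltas "10 30 -8 0 0;10 61 -17 -10 0;10 61 -17 -60 0;10 61 -17 -110 0;10 61 -17 -146 0;10 61 -17 -146 0;10 61 -17 -146 0;10 61 -17 -146 0"

```text
time_s: 6.85
position: [0.5112, 0.2604, 0.0527]
tcp_rot: [[0.96, -0.279, 0.004], [-0.279, -0.96, 0.001], [0.004, -0.002, -1.0]]
force: [0.7, 0.5, 0.4]
opening: 0.21
grasp_force: 30.0
```

```bash
python3 - <<'E'
from h import *
im,m=cap('wrist','w4.png'); s=bot.read_state();print(s['time_s'],s['position'],s['opening'],s['force'],np.abs(s['qvel']).max())
a,_=cap('side','s4.png'); cv2.imwrite('pics/v4.png',np.vstack([im[100:300,160:480],cv2.resize(a[100:200,240:400],None,fx=2,fy=2)])[:,:,::-1])
E
```

```text
6.9 [0.51135331 0.26050804 0.05304775] 0.2132082094544298 [-0.63561057  0.66423362  0.50390373] 0.4569840403609203
```

View pics/v4.png

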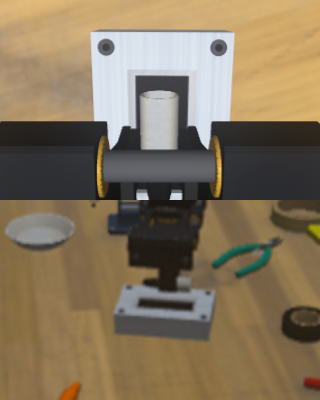

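The connector is centred over the recess. I'll lower it with a small correction.

Emit:
drive_tool --deltas "10 -1 -1 -6 0;10 -1 -1 -12 0;10 -1 -1 -15 0;10 -1 -1 -15 0;10 -1 -1 -15 0;10 -1 -1 -15 0"

```text
time_s: 7.55
position: [0.5084, 0.2592, 0.0355]
tcp_rot: [[0.96, -0.278, 0.0], [-0.278, -0.96, 0.0], [0.0, -0.0, -1.0]]
force: [0.3, -0.2, 0.8]
opening: 0.216
grasp_force: 30.0
```

Emit:
drive_tool --deltas "10 1 0 -2 0;10 1 0 -3.5 0;10 1 0 -3.5 0;10 1 0 -3.5 0;40 1 0 -3.5 0;40 1 0 -3.5 0;40 1 0 -3.5 0;40 1 0 -3.5 0;40 1 0 -3.5 0;40 1 0 20 0;40 1 0 50 0;40 1 0 50 0"

```text
time_s: 8.75
position: [0.512, 0.26, 0.0889]
tcp_rot: [[0.96, -0.278, 0.007], [-0.278, -0.96, 0.002], [0.006, -0.004, -1.0]]
force: [0.7, 0.1, 0.6]
opening: 0.46
grasp_force: 0.0
```

Emit:
drive_tool --deltas "0 -50 14 50 0;0 -60 18 100 0;0 -60 18 110 0;0 -60 18 110 0;0 -60 18 110 0;0 -60 18 110 0;0 -60 18 110 0"

```text
time_s: 9.45
position: [0.4488, 0.2765, 0.1939]
tcp_rot: [[0.96, -0.279, -0.003], [-0.279, -0.96, -0.001], [-0.003, 0.002, -1.0]]
force: [0.0, 0.4, -0.7]
opening: 0.014
grasp_force: 0.0
```

```bash
python3 - <<'E'
from h import *
im,m=cap('wrist','w5.png'); s=bot.read_state();print(s['time_s'],s['position'],s['opening'],s['force'],np.abs(s['qvel']).max())
u,v=map(int,proj(m,(.506,.26,.035)));print(u,v)
cv2.imwrite('pics/v5.png',cv2.resize(im[v-80:v+80,u-80:u+80],None,fx=3,fy=3)[:,:,::-1])
E
```

```text
9.5 [0.44886202 0.27661804 0.19400175] 0.004180899828960255 [-0.03993963 -1.02397603 -0.72380357] 0.3882016299516503
317 117
```

View pics/v5.png

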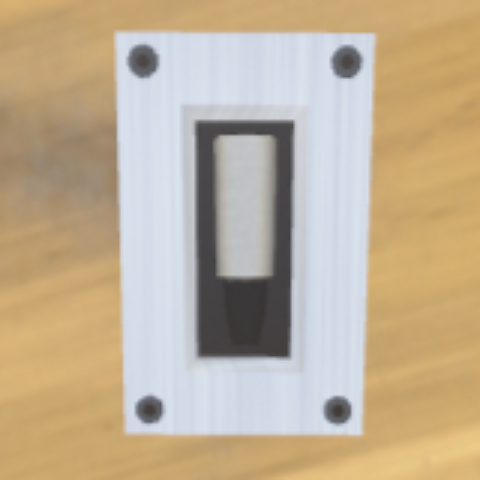

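The connector lies straight on the seat inside the recess (barrel at the top of the crop, boot at the bottom). Next I press with closed fingers near its centre.

Emit:
drive_tool --deltas "0 30 -9 -30 0;0 60 -18 -60 0;0 60 -18 -100 0;0 60 -18 -140 0;0 60 -18 -140 0;0 60 -18 -140 0;0 60 -18 -140 0;0 60 -18 -140 0"

```text
time_s: 10.3
position: [0.5109, 0.2597, 0.0579]
tcp_rot: [[0.961, -0.278, 0.004], [-0.278, -0.961, 0.001], [0.004, -0.002, -1.0]]
force: [-0.2, 0.7, -0.4]
opening: 0.008
grasp_force: 0.0
```

Emit:
drive_tool --deltas "0 0 0 -4 0;0 0 0 -7 0;0 0 0 -9 0;0 0 0 -11 0;0 0 0 -13 0;0 0 0 -15 0;0 0 0 -16 0;0 0 0 -17 0;0 0 0 -18 0;0 0 0 -18 0;0 0 0 -18 0"

```text
time_s: 11.4
position: [0.5093, 0.2591, 0.0375]
tcp_rot: [[0.96, -0.279, -0.0], [-0.279, -0.96, 0.0], [-0.0, -0.0, -1.0]]
force: [-1.1, -0.4, 2.8]
opening: 0.004
grasp_force: 1.7
```

Emit:
drive_tool --deltas "0 0 0 -1 0;0 0 0 -2 0;0 0 0 -3 0;0 0 0 -4 0;0 0 0 -5 0;0 0 0 -6 0;0 0 0 -7 0;0 0 0 -7 0;0 0 0 -7 0"

```text
time_s: 12.3
position: [0.5093, 0.2591, 0.0303]
tcp_rot: [[0.96, -0.278, -0.0], [-0.278, -0.96, -0.0], [-0.0, 0.0, -1.0]]
force: [0.2, -0.1, 1.9]
opening: 0.007
grasp_force: 0.9
```

Emit:
drive_tool --deltas "0 0 0 -0.5 0;0 0 0 -1 0;0 0 0 -1 0;0 0 0 -1 0"

```text
time_s: 12.7
position: [0.5093, 0.2591, 0.0302]
tcp_rot: [[0.96, -0.278, 0.0], [-0.278, -0.96, 0.0], [0.0, -0.0, -1.0]]
force: [-1.6, -0.1, 7.1]
opening: -0.002
grasp_force: 3.7
```

Emit:
drive_tool --deltas "0 0 0 -1 0;0 0 0 -2 0;0 0 0 -2 0;0 0 0 -2 0"

```text
time_s: 13.1
position: [0.5094, 0.2591, 0.03]
tcp_rot: [[0.961, -0.278, 0.001], [-0.278, -0.961, 0.0], [0.001, -0.0, -1.0]]
force: [-4.5, -1.4, 20.6]
opening: 0.009
grasp_force: 9.9
```

Emit:
drive_tool --deltas "0 0 0 5 0;0 0 0 40 0;0 -30 9 80 0;0 -60 18 130 0;0 -60 18 165 0;0 -60 18 165 0;0 -60 18 165 0;0 -60 18 165 0"

```text
time_s: 13.9
position: [0.4488, 0.2767, 0.1913]
tcp_rot: [[0.96, -0.279, -0.002], [-0.279, -0.96, -0.001], [-0.002, 0.001, -1.0]]
force: [0.5, 0.4, 0.2]
opening: 0.005
grasp_force: 0.0
```

```bash
python3 - <<'E'
from h import *
im,m=cap('wrist','w6.png'); s=bot.read_state();print(s['time_s'],s['position'],s['force'])
u,v=map(int,proj(m,(.506,.26,.03)));a,m2=cap('side','s6.png');x,y=map(int,proj(m2,(.506,.26,.03)))
cv2.imwrite('pics/v6.png',np.hstack([cv2.resize(im[v-80:v+80,u-65:u+65],(390,480)),cv2.resize(a[y-40:y+40,x-33:x+32],(390,480))])[:,:,::-1])
E
```

```text
13.95 [0.44867136 0.27659831 0.19090399] [ 0.50493305 -0.07396113 -0.48239952]
```

View pics/v6.png

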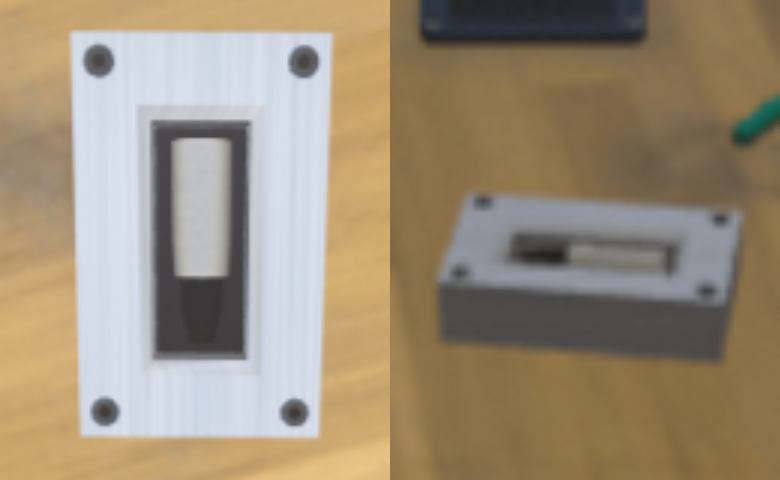

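The connector now sits level and flush in the recess, straight and centred in both views. The press stopped hard at 30 mm, the height of the nest top, with 20 N. Handing in.

```bash
python3 -c "
from rig import bot; print(bot.hand_in())"
```

```text
the job is handed in; nothing more can be done
None
```

The thick connector lies in the nest's recess, pressed flush onto the bottomed seat, the slim connectors were left alone, and the job was handed in at about 14 s of the 42 s limit (no verdict was returned).

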